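Jack the wet bird house off its drying hook

ROBOT

A 6-joint arm with a two-finger parallel gripper is mounted at the origin on the work surface. World frame = base frame: x ahead of the robot, y to its left, z up, the work surface at z = 0. Lengths are in mm, angles in rad, forces in N, time in s.
With the tool pointing down it reaches from about 350 to 725 mm from the base axis. Payload 4.3 kg.
Tool frame: the origin (TCP) lies midway between the tips of the shut fingers; the grasp point (between the pads) lies 19 mm behind it; x points along the fingers, y is the direction in which the jaws open and shut, and the axes are right-handed (so a half turn about x gives the same grasp; the last joint's range is limited). The gripper opens to 85 mm and grips with 20 to 120 N. Pads are 22 mm wide; open, the fingers measure 114 mm over their backs; the gripper's body (76 mm by 85 mm) begins 54 mm behind the grasp point. The pads swing forward as they close: fully open they stand 13 mm farther back than shut.
Start: joints at [-1.342, 0.377, 0.081, 1.274, 0, 1.46], TCP at [191.116, -542.348, 231.329] pointing down, gripper open.
Joint ranges: [-2.72, 2.72], [-0.84, 1.66], [-1.02, 1.22], [-1.77, 2.12], [-1.37, 1.28], [-3.14, 3.14]. Speed limits (rad/s): [2.57, 2.57, 3.14, 3.14, 3.14, 3.14].

INTERFACE

Orientations are given as [roll, pitch, yaw] about the fixed x, y, z axes, in that order (R = Rz(yaw) Ry(pitch) Rx(roll)).
In Python, from workcell import env gives the robot as it stands.
- The arm moves only by the tool carry_out, never from a script. Its argument "deltas" is a list of rows, each a list of 7 numbers: the shift along the tool's x, y, z in mm, then the turn, a rotation vector about the tool's x, y, z in degrees, then the opening, from -1 (shut) to 1 (fully open). In form: [[dx, dy, dz, ax, ay, az, jaw], ...]. A call has 1 to 20 rows; each row is the pose to reach, as a shift and turn from the pose commanded when the call began, along the tool's axes at that moment; what a row does not reach only later rows make up. A row lasts 1/8 s, in which the tool goes at most 62.5 mm and 10.7 degrees, less where a joint would pass 70% of its speed; a pose out of reach is approached as far as the arm can. A call with a gripper value outside its range is refused whole. The fingers move at their own pace and stop on an object; the grip force is fixed at half the most. Time passes only in rows, so rows that repeat a pose let the fingers close. It gives the time, the measured TCP pose, the force and the opening at its end, in the units of the state.
- env.state(): the state, without advancing time (a new reading comes with each control period).
- env.grab_frame(name): name is "side" or "top" or "wrist"; returns a dict with "color" (384x512x3 uint8, red, green, blue), "vertical_fov" (degrees; the focal length in pixels is half the picture's height over the tangent of half this angle, whatever the lens; pixels are square), "cx", "cy" (the principal point, pixels), "T" (4x4, takes a point from camera to world coordinates). Camera axes: x right, y down, z forward; pixel columns grow to the right and rows downward; lengths in mm; the calibration is good to about 2 mm. A picture is of the moment at which its call begins. There is no depth.
- env.sign_off(): hands the job in, once; it reports no verdict.
Trained networks look in the newest picture that a camera, given by its name, has taken for a name from the list of things; names that differ only in an ending like _2 or _b are one class to them, and where a whole thing is asked for, a point or a joint stands for the part that bears it (a point fixed in the world has none). Each returns a list of dicts, best first, with "score" (0 to 1); they miss things now and then, are a little off and sometimes report something else, mostly with a low value. They report only what shows in the picture. A call takes as long as a camera call. They do not tell look-alikes from the thing itself.
- env.spot_in(camera, label): "rect" ([left, top, width, height] in pixels, round what is visible of it).
- env.tip_of(camera, label): "centre" ([column, row] in pixels: a listed point, or the origin of a listed thing).
The state is a dict: "clock": time; "joints": joint angles; "qvel": joint speeds; "joint_efforts": joint torques, N m; "ee_pos": TCP position; "tool_rot": TCP orientation; "contact_force": force on the tool from outside, world axes, zero at the start; "moment": the same for the moment, N m; "finger_gap": opening from 0.0 (shut) to 1.0 (fully open).
Only numpy, scipy, OpenCV 4.12 (cv2) and the standard library are available. Lean on these libraries where they do the work, as an engineer would, in place of code of your own. Each camera call takes 0.05 s, during which the arm holds its last target. There are 200 camera calls.

TASK

The freshly painted bird house hangs on its drying hook above the tray of a small ratchet jack. Pump the red lever in full strokes until the tray has lifted the bird house and its wire bail clear above the hook's tip, without jamming the roof up against the hook, and only then push the trolley by its upright post out along its rails, fully to the end stop, so that the bird house stands upright in the tray, off the hook. The paint is wet: do not touch the bird house or its tray, keep it upright throughout, and leave the other things on the bench where they are.

Things in the scene. Friction and masses are not known exactly. Their poses are not given: they have to be found in the camera images.
- station: Plywood base (190 x 380 x 12 mm) fixed to the table. Origin on the table straight below the hook's seat. +y: the way the trolley rolls out, away from the gallows post; -x: the side of the lever, roughly towards the robot.
- gallows: Black steel drying gallows, fixed to the station (origin and axes as the station's): a post 18 mm thick and 325 mm tall, 117 mm along -y, with an arm along +y that ends in the hook above the origin, mouth up, upturned tip on the +y side.
- trolley (a joint): Travel of the blue trolley along its rails in m: 0 = parked under the hook, 0.16 = against the black end stop. About 4 N of friction; it stays where it is left. It carries the jack (tray, column, lever) and the push post.
- push_post (a point): Top centre of the upright post on the trolley: 16 mm diameter, black with a yellow band, foot 69 mm lower. Pushing it along the station's +y rolls the trolley. It stands 110 mm from the column towards -x and 65 mm towards -y, free for 40 mm and more behind it (-y).
- lever_pad (a point): Top centre of the red pad (46 x 40 mm) at the free end of the ratchet lever. A full stroke takes it about 47 mm down (under 4 mm sideways) with 2 to 12 N until the lever meets its stop; a spring lifts it again. Each full stroke raises the tray one tooth, 8 to 9 mm (the first up to 15 mm); a short one may not catch the next tooth. It rides with the trolley.
- tray: Aluminium tray (118 x 108 mm) with a 10 mm rim on a toothed column. Origin at table height below the tray plus its lift: the tray floor is 112 mm above this origin (see point tray_floor).
- tray_floor (a point): Centre of the tray's floor. At the start it is 12 to 32 mm below the bird house. The tray stays at whatever height it is jacked to and can not be let down by the lever.
- birdhouse: Yellow bird house with red gable roof, wet paint, 96 x 84 mm, ridge 100 mm above its underside, 0.28 to 0.56 kg. Origin at the centre of its underside. It hangs upright from the hook by a rigid steel wire bail on its roof.
- eye_bar (a point): Middle of the underside of the bail's top bar (5 mm wire, bar parallel to the station's x, 48 mm long), 148 mm above the bird house's underside and 48 mm above its ridge. At the start it lies in the hook.
- hook_tip (a point): Topmost point of the hook's upturned tip (8 mm rod); axes as the station's. The bar hangs about 18 mm below it; raised so that it is above this point it can pass over the tip towards +y. About 22 mm above it the roof ridge meets the hook from below and jams.
- tape_measure: Bystander: steel-cased tape measure, 66 x 36 x 62 mm, standing. Origin at its underside.
- paint_jar: Bystander: round paint jar with yellow cap, 68 mm diameter, 85 mm tall. Origin at its underside.
- sanding_block: Bystander: cork sanding block, 66 x 110 x 28 mm. Origin at its underside.
- drill: Bystander: yellow and black cordless drill standing on its battery, about 130 x 75 mm, 195 mm tall. Origin at its underside.
- paper_roll: Bystander: upright roll of blue paper, 110 mm diameter, 200 mm tall. Origin at its underside.
- hammer: Bystander: hammer lying on the table. Origin at its underside.
- clamp: Bystander: red bar clamp lying on the table, 190 x 110 x 22 mm. Origin at its underside.
Things that resemble listed ones, but are neither listed nor needed, are in the scene too. Of the things that look like the birdhouse, the middle-sized one is meant.

How it is judged (in metres and radians):
On the way, in this order (a step that is already met when the one before it is completed fails the run):
1. the bird house stands in the jacked-up tray with its bail above the hook's tip, the trolley still parked under the hook (z of eye_bar in the frame of hook_tip above 0.002 m and value of joint trolley below 0.02 m and z of birdhouse in the frame of tray_floor between -0.004 and 0.006 m and horizontal distance between birdhouse and tray_floor below 0.02 m and angle between birdhouse's own z axis and vertical below 0.08 rad), for 0.3 s.
2. the trolley is rolled out to the end stop with the bird house in the tray (value of joint trolley above 0.152 m and z of birdhouse in the frame of tray_floor between -0.004 and 0.006 m and horizontal distance between birdhouse and tray_floor below 0.02 m and angle between birdhouse's own z axis and vertical below 0.08 rad), for 0.2 s.
At the end, for the whole second after the job is handed in: The trolley is within 8 mm of its end stop, and the bird house stands at rest on the tray's floor (within 6 mm of it in height, 20 mm of its centre), upright within 0.08 rad, not touching the hook (all of step 2 and contact force between birdhouse and gallows below 0.1 N and linear speed of birdhouse below 0.02 m/s).
It fails at once if the robot touches the wet bird house or its tray (contact force between any of the arm, the fingers and birdhouse above 0.5 N or contact force between any of the arm, the fingers and tray above 0.5 N).
It fails at once if the bird house is jammed against the hook or gallows (over 25 N) (contact force between birdhouse and gallows above 25 N).
It fails at once if the bird house tips more than 0.3 rad (angle between birdhouse's own z axis and vertical above 0.3 rad).
It fails at once if the trolley leaves its parking place with the bail still below the hook's tip (value of joint trolley between 0.02 and 0.06 m and z of eye_bar in the frame of hook_tip below -0.004 m).
It fails at once if a bystander is moved more than 30 mm (distance of any of tape_measure, paint_jar, sanding_block, drill, paper_roll, hammer, clamp from where it was at the start of the episode above 0.03 m).
It also fails if it takes over 62 s, if anything falls off the work surface, if the arm or the gripper's body presses on something with over 40 N, if the wrist force passes 120 N, or if a joint passes its speed limit or range.

## Working session

There is one attempt and no reset: what is moved stays moved. The work goes in short steps, Python scripts to look and compute and a tool call to move; the robot and the scene stay as the last step left them, time stands still between calls to the robot, and variables do not carry over. Pictures are saved under pics/ and viewed, about 8 in all and at most 12, crops included, and the job is handed in when it is done.

Besides the shell and the picture viewer there is one more tool, called in YAML: its name, and indented under it one key for each argument. carry_out: Moves the arm, as the interface text tells. Its arguments: {"type":"object","properties":{"deltas":{"type":"array"}},"required":["deltas"]}

```bash
mkdir -p pics
cat > h.py <<'E'
from workcell import env
import numpy as np, cv2
def grab(n):
    f=env.grab_frame(n); return f
def proj(f,p):
    T=np.array(f["T"]); q=np.linalg.inv(T)@np.append(p,1); F=192/np.tan(np.radians(f["vertical_fov"])/2)
    return np.array([f["cx"]+F*q[0]/q[2], f["cy"]+F*q[1]/q[2]])
def ray(f,uv):
    T=np.array(f["T"]); F=192/np.tan(np.radians(f["vertical_fov"])/2)
    d=T[:3,:3]@np.array([(uv[0]-f["cx"])/F,(uv[1]-f["cy"])/F,1]); return T[:3,3],d/np.linalg.norm(d)
def tri(obs):
    A=np.zeros((3,3));b=np.zeros(3)
    for f,uv in obs:
        o,d=ray(f,uv);P=np.eye(3)-np.outer(d,d);A+=P;b+=P@o
    x=np.linalg.solve(A,b); return x,[np.round(proj(f,x)-uv,1) for f,uv in obs]
def atz(f,uv,z):
    o,d=ray(f,uv); return o+d*(z-o[2])/d[2]
E
python3 - <<'E'
from h import *
s=env.state();print(s)
fs={}
for c in["side","top"]:
    f=fs[c]=grab(c);cv2.imwrite(f"pics/{c}0.png",f["color"][:,:,::-1])
    print(c,np.round(f["T"],2).tolist(),f["vertical_fov"])
    for l in["push_post","lever_pad","tray_floor","birdhouse","eye_bar","hook_tip","station"]:
        print(l,[(np.round(d["centre"]).tolist(),round(d["score"],2)) for d in env.tip_of(c,l)][:4])
E
```

```text
{'clock': 0.0, 'joints': array([-1.34227925e+00,  3.78064668e-01,  7.96483084e-02,  1.27444249e+00,
       -1.45520868e-05,  1.46048458e+00]), 'qvel': array([-5.36192536e-04, -3.73533862e-04,  2.06030412e-03,  2.74091585e-05,
       -9.10743848e-04,  7.31902751e-04]), 'joint_efforts': array([-1.95495886e-04, -4.63601482e+01,  2.69877648e+01,  2.06571358e-02,
       -2.62593676e-04, -8.80216646e-06]), 'ee_pos': array([ 190.96351674, -541.65803397,  230.36867573]), 'tool_rot': array([-1.67405274,  1.56873375,  1.80636875]), 'contact_force': array([ 1.1204481 , -0.2991885 ,  0.45974968]), 'moment': array([ 0.00967687, -0.02099855,  0.0260798 ]), 'finger_gap': 1.00284288290044}
side [[0.88, -0.32, 0.36, -83.38], [-0.48, -0.55, 0.69, -1224.52], [-0.02, -0.78, -0.63, 1254.29], [0.0, 0.0, 0.0, 1.0]] 42.25954780739339
push_post [([275.0, 216.0], 0.89)]
lever_pad [([255.0, 217.0], 0.62), ([276.0, 217.0], 0.51)]
tray_floor [([286.0, 193.0], 0.65)]
birdhouse [([214.0, 287.0], 0.92), ([326.0, 263.0], 0.84), ([289.0, 189.0], 0.74)]
eye_bar [([327.0, 239.0], 0.83), ([285.0, 150.0], 0.75), ([204.0, 242.0], 0.57)]
hook_tip [([285.0, 147.0], 0.95)]
station [([170.0, 164.0], 0.53)]
top [[-0.04, -0.98, 0.2, 161.93], [-1.0, 0.04, -0.01, -59.83], [-0.0, -0.2, -0.98, 1939.77], [0.0, 0.0, 0.0, 1.0]] 48.43997500315416
push_post [([267.0, 192.0], 0.63)]
lever_pad [([137.0, 239.0], 0.49), ([260.0, 206.0], 0.43)]
tray_floor [([251.0, 173.0], 0.53)]
birdhouse [([305.0, 178.0], 0.91), ([293.0, 258.0], 0.8), ([252.0, 168.0], 0.74)]
eye_bar [([252.0, 159.0], 0.8), ([301.0, 259.0], 0.7), ([310.0, 170.0], 0.56)]
hook_tip [([245.0, 158.0], 0.63)]
station [([249.0, 178.0], 0.84), ([148.0, 189.0], 0.73)]
```

Run:
```python
from h import *
a=cv2.imread("pics/side0.png")[100:310,150:390];b=cv2.imread("pics/top0.png")[120:300,110:350]
a=cv2.resize(a,None,fx=3.3,fy=2.8*3.3/2.8,interpolation=2)[:600]
cv2.imwrite("pics/a.png",cv2.resize(cv2.imread("pics/side0.png")[100:310,150:390],(680,595),interpolation=2))
cv2.imwrite("pics/b.png",cv2.resize(cv2.imread("pics/top0.png")[120:300,110:350],(800,600),interpolation=2))
f=grab("side");g=grab("top")
for n,u,v in[("post",(275,216),(267,192)),("pad",(255,217),(260,206)),("tray",(286,193),(251,173)),("bh",(289,189),(252,168)),("eye",(285,150),(252,159)),("hook",(285,147),(245,158))]:
    print(n,*tri([(f,u),(g,v)]))
```

```text
post [ 537.95060409 -118.95389907  100.01917641] [array([-1.6,  0.4]), array([ 0.4, -1.2])]
pad [477.63547673 -85.26839564  96.27570486] [array([-1.6,  0.4]), array([ 0.3, -1.2])]
tray [621.77924512 -52.30656149 120.38359183] [array([-1.4,  0.4]), array([ 0.4, -1.2])]
bh [635.96703178 -56.36916299 137.29439124] [array([-0.4,  0.1]), array([ 0.1, -0.3])]
eye [622.46538181 -56.7893065  312.00573029] [array([ 0.9, -0.3]), array([-0.2,  0.8])]
hook [634.0534564  -30.39931821 303.10304023] [array([-0.2,  0.1]), array([ 0. , -0.2])]
```

View pics/a.png

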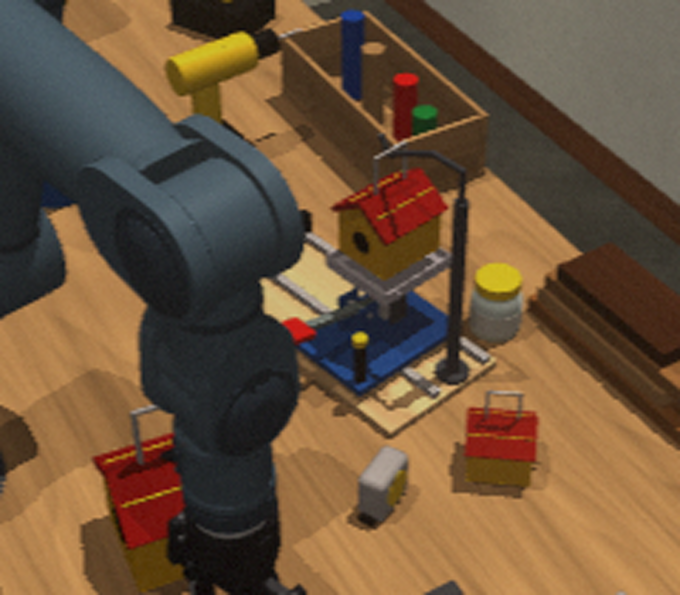

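View pics/b.png

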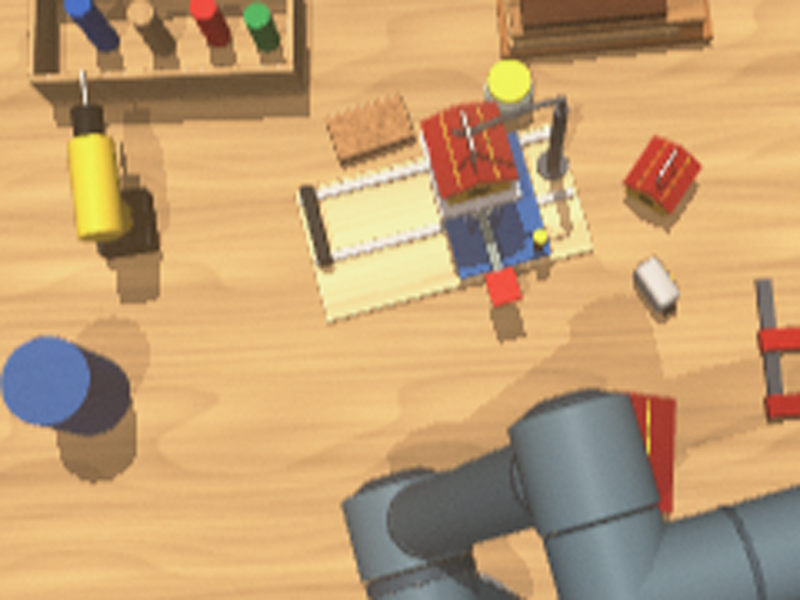

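The side view (crop pixel ÷2.83 + offset) shows the pad at (255,217), the post top at (277,219) and the correct bird house on the gallows. The top view shows the pad at (261,206) and the post at (272,191). The network's post pixels were a bit off. The station is yawed about +15°.

Run:
```python
from h import *
f=grab("side");g=grab("top")
for n,u,v in[("post",(277,218.5),(272,190.5)),("pad",(255,216.5),(261,206)),("hook",(283.5,155),(250,157)),("paint",(325.7,196.5),(263,142))]:
    print(n,*tri([(f,u),(g,v)]))
for n,v,z in[("cornerA",(287.6,195),12),("cornerB",(209,216),12),("stop",(205,188),30),("postfoot",(275,170),12)]:
    v=np.array(v);print(n,atz(g,v,z))
# tool info
from scipy.spatial.transform import Rotation as R
M=R.from_euler("xyz",env.state()["tool_rot"]).as_matrix();print(M.round(3))
w=grab("wrist");Tt=np.eye(4);Tt[:3,:3]=M;Tt[:3,3]=env.state()["ee_pos"];print((np.linalg.inv(Tt)@np.array(w["T"])).round(2),w["vertical_fov"])
```

```text
post [ 538.50963952 -139.66803934  106.05285617] [array([-0.4,  0.1]), array([ 0.1, -0.3])]
pad [476.01575146 -89.4376114  102.74963324] [array([-1.5,  0.4]), array([ 0.3, -1.2])]
hook [631.2566038  -46.63228796 285.34449837] [array([ 3., -1.]), array([-0.8,  2.6])]
paint [ 764.276095   -109.86948749   88.91327795] [array([ 0.6, -0.2]), array([-0.2,  0.5])]
cornerA [ 531.99815288 -213.86197857   12.        ]
cornerB [450.69602459 149.6480506   12.        ]
stop [578.0551226  163.15655844  30.        ]
postfoot [ 653.05477782 -162.2385788    12.        ]
[[ 0.     0.332 -0.943]
 [-0.    -0.943 -0.332]
 [-1.     0.    -0.   ]]
[[  -0.     -0.27    0.96 -142.96]
 [   1.     -0.     -0.      0.63]
 [   0.      0.96    0.27  -67.49]
 [   0.      0.      0.      1.  ]] 67.41977593135154
```

carry_out:
  deltas:
    - [-60,0,0,-10,0,0,-1]
    - [-60,-30,-40,-20,0,0,-1]
    - [-60,-60,-80,-30,0,0,-1]
    - [-60,-90,-120,-40,0,0,-1]
    - [-60,-120,-160,-50,0,0,-1]
    - [-60,-150,-200,-60,0,0,-1]
    - [-60,-180,-240,-70,0,0,-1]
    - [-60,-210,-280,-80,0,0,-1]
    - [-60,-240,-320,-90,0,0,-1]
    - [-60,-270,-350,-100,0,0,-1]
    - [-50,-300,-380,-110,0,0,-1]
    - [-40,-320,-400,-120,0,0,-1]
    - [-30,-333,-408,-130,0,0,-1]
    - [-20,-333,-408,-140,0,0,-1]
    - [0,-333,-408,-150,0,0,-1]
    - [0,-333,-408,-160,0,0,-1]
    - [0,-333,-408,-170,0,0,-1]
    - [0,-333,-408,-173.2,0,0,-1]
    - [0,-333,-408,-173.2,0,0,-1]

```text
clock: 3.42
ee_pos: [465.3, -92.7, 231.4]
tool_rot: [-1.011, 1.571, -0.792]
contact_force: [-0.2, 0.2, 0.4]
finger_gap: 0.001
```

```bash
cat >> h.py <<'E'
def see(cams,labels):
    for c in cams:
        f=grab(c)
        for l in labels: print(c,l,[(np.round(d["centre"],1).tolist(),round(d["score"],2)) for d in env.tip_of(c,l)][:3])
        yield f
E
python3 - <<'E'
from h import *
f,g,w=list(see(["side","top","wrist"],["push_post","lever_pad","tray_floor","eye_bar","hook_tip"]))
for n,i in zip("fgw",(f,g,w)): np.save(f"{n}.npy",i,allow_pickle=True)
a=cv2.resize(f["color"][100:250,200:400],(600,450),interpolation=2)[:,:,::-1]
b=w["color"][:,:,::-1]
cv2.imwrite("pics/c.png",b);cv2.imwrite("pics/d.png",a)
s=env.state();print(s["ee_pos"],s["joints"],s["tool_rot"],s["contact_force"])
print([proj(w,p).round() for p in[(476,-88,100),(538.5,-139.7,106)]])
E
```

```text
side push_post [([278.3, 219.5], 0.84)]
side lever_pad [([250.6, 217.2], 0.65)]
side tray_floor []
side eye_bar [([205.3, 246.1], 0.96), ([284.7, 150.0], 0.58)]
side hook_tip [([285.0, 147.0], 0.77)]
top push_post [([260.9, 147.5], 0.46), ([252.4, 169.8], 0.36)]
top lever_pad []
top tray_floor [([251.2, 170.6], 0.5)]
top eye_bar [([250.0, 157.9], 0.81), ([295.8, 256.3], 0.59), ([310.9, 167.9], 0.55)]
top hook_tip [([373.0, 195.5], 0.74), ([245.3, 157.3], 0.67)]
wrist push_post [([200.2, 242.7], 0.89)]
wrist lever_pad [([263.1, 192.9], 0.77)]
wrist tray_floor []
wrist eye_bar [([16.7, 291.1], 0.9)]
wrist hook_tip []
[465.25812942 -92.67741146 231.30173986] [-3.30391226e-01  1.73673094e-01 -1.93957511e-01  1.20310241e+00
 -9.38480210e-05 -5.50541293e-01] [-1.52782893  1.57068312 -1.30767886] [-0.25574894  0.26829954  1.12088879]
[array([261., 195.]), array([198., 244.])]
```

View pics/c.png

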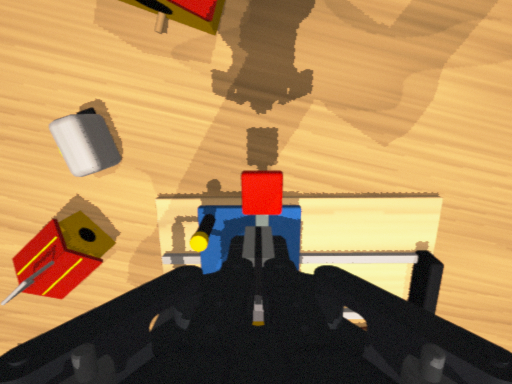

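The wrist view shows the pad at (263,193) and the post at (200,242), both matching my projected estimates within 2 px, and the image is square to the station. Next is the descent onto the pad.

carry_out:
  deltas:
    - [40,2,9,0,0,0,-1]
    - [90,2,9,0,0,0,-1]
    - [120,2,9,0,0,0,-1]
    - [128,2,9,0,0,0,-1]
    - [136,2,9,0,0,0,-1]
    - [144,2,9,0,0,0,-1]
    - [152,2,9,0,0,0,-1]
    - [160,2,9,0,0,0,-1]
    - [160,2,9,0,0,0,-1]

```text
clock: 5.45
ee_pos: [474.4, -89.2, 72.0]
tool_rot: [-0.811, 1.569, -0.591]
contact_force: [-2.1, -1.2, 7.3]
finger_gap: 0.005
```

carry_out:
  deltas:
    - [4,0,0,0,0,0,-1]
    - [8,0,0,0,0,0,-1]
    - [11,0,0,0,0,0,-1]
    - [11,0,0,0,0,0,-1]

```text
clock: 5.95
ee_pos: [475.3, -89.1, 62.5]
tool_rot: [-0.439, 1.567, -0.218]
contact_force: [-4.4, 2.4, 15.3]
finger_gap: 0.003
```

carry_out:
  deltas:
    - [3,0,0,0,0,0,-1]
    - [6,0,0,0,0,0,-1]
    - [6,0,0,0,0,0,-1]

```text
clock: 6.32
ee_pos: [475.8, -89.2, 60.2]
tool_rot: [-0.502, 1.564, -0.282]
contact_force: [-15.6, 3.7, 47.2]
finger_gap: -0.002
```

carry_out:
  deltas:
    - [-15,0,0,0,0,0,-1]
    - [-35,0,0,0,0,0,-1]
    - [-60,0,0,0,0,0,-1]
    - [-60,0,0,0,0,0,-1]
    - [-60,0,0,0,0,0,-1]

```text
clock: 6.95
ee_pos: [473.6, -88.7, 113.8]
tool_rot: [-0.174, 1.571, 0.046]
contact_force: [-0.5, -0.1, -0.7]
finger_gap: -0.002
```

```bash
cat >> h.py <<'E'
def shift(save=None):
    """sub-pixel row/col shift of house and tray patches in the side view against the start"""
    ref=cv2.imread("pics/side0.png"); f=grab("side"); im=np.ascontiguousarray(f["color"][:,:,::-1])
    if save: cv2.imwrite(save,cv2.resize(im[130:250,220:380],(800,600),interpolation=2))
    for n,(x0,y0,x1,y1) in dict(house=(268,160,308,196),tray=(288,190,312,206),post=(309,170,316,225)).items():
        t=cv2.resize(ref[y0:y1,x0:x1],None,fx=8,fy=8,interpolation=2);p=12 if n!="tray" else 22
        r=cv2.matchTemplate(cv2.resize(im[y0-p:y1+6,x0-5:x1+5],None,fx=8,fy=8,interpolation=2),t,cv2.TM_CCOEFF_NORMED)
        _,m,_,l=cv2.minMaxLoc(r);print(n,"dcol",l[0]/8-5,"drow",l[1]/8-p,"score",round(m,3))
    print(env.state()["ee_pos"].round(1),env.state()["contact_force"].round(1))
E
python3 -c "
from h import *
shift('pics/e.png')"
```

```text
house dcol 0.0 drow -0.125 score 0.923
tray dcol -0.125 drow -1.5 score 0.891
post dcol 0.0 drow 0.0 score 0.992
[473.1 -88.6 113.4] [ 0.5  0.1 -0. ]
```

View pics/e.png

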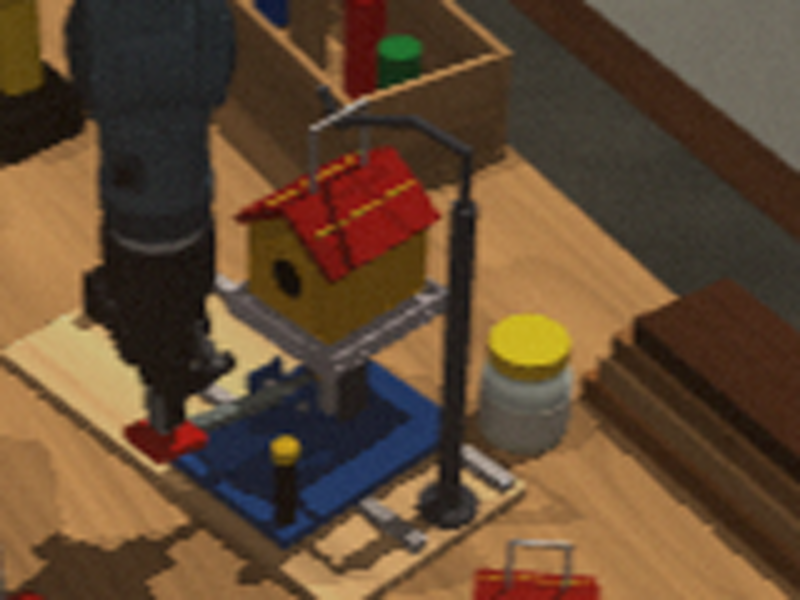

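The picture shows the house still hanging (bail on the hook), the fingertips on the red pad, and the tray about 1.5 px higher. Continuing with one stroke at a time.

carry_out:
  deltas:
    - [12,0,0,0,0,0,-1]
    - [24,0,0,0,0,0,-1]
    - [36,0,0,0,0,0,-1]
    - [48,0,0,0,0,0,-1]
    - [57,0,0,0,0,0,-1]
    - [57,0,0,0,0,0,-1]
    - [40,0,0,0,0,0,-1]
    - [20,0,0,0,0,0,-1]
    - [0,0,0,0,0,0,-1]
    - [0,0,0,0,0,0,-1]
    - [0,0,0,0,0,0,-1]

```text
clock: 8.38
ee_pos: [472.9, -88.5, 112.9]
tool_rot: [2.559, 1.569, 2.779]
contact_force: [-0.1, -0.7, 0.9]
finger_gap: -0.002
```

```bash
python3 -c "
from h import *
shift()"
```

```text
house dcol 0.125 drow -0.125 score 0.884
tray dcol -0.125 drow -3.375 score 0.793
post dcol 0.0 drow 0.0 score 0.991
[472.6 -88.4 112.8] [ 0.3  0.1 -0. ]
```

carry_out:
  deltas:
    - [12,0,0,0,0,0,-1]
    - [24,0,0,0,0,0,-1]
    - [36,0,0,0,0,0,-1]
    - [48,0,0,0,0,0,-1]
    - [57,0,0,0,0,0,-1]
    - [57,0,0,0,0,0,-1]
    - [40,0,0,0,0,0,-1]
    - [20,0,0,0,0,0,-1]
    - [0,0,0,0,0,0,-1]
    - [0,0,0,0,0,0,-1]
    - [0,0,0,0,0,0,-1]

```text
clock: 9.8
ee_pos: [472.9, -88.5, 113.0]
tool_rot: [2.558, 1.569, 2.778]
contact_force: [-0.3, 0.6, 0.4]
finger_gap: 0.001
```

```bash
python3 -c "
from h import *
shift()"
```

```text
house dcol 0.125 drow -1.625 score 0.851
tray dcol 0.125 drow -4.75 score 0.741
post dcol 0.0 drow 0.0 score 0.989
[472.7 -88.4 112.8] [ 0.   0.4 -0.5]
```

carry_out:
  deltas:
    - [12,0,0,0,0,0,-1]
    - [24,0,0,0,0,0,-1]
    - [36,0,0,0,0,0,-1]
    - [48,0,0,0,0,0,-1]
    - [57,0,0,0,0,0,-1]
    - [57,0,0,0,0,0,-1]
    - [40,0,0,0,0,0,-1]
    - [20,0,0,0,0,0,-1]
    - [0,0,0,0,0,0,-1]
    - [0,0,0,0,0,0,-1]
    - [0,0,0,0,0,0,-1]

```text
clock: 11.22
ee_pos: [472.9, -88.5, 113.0]
tool_rot: [2.581, 1.569, 2.801]
contact_force: [-0.6, 0.3, -0.9]
finger_gap: -0.003
```

```bash
python3 -c "
from h import *
shift()
f=grab('side');print('px per 10mm',proj(f,(630,-50,180))-proj(f,(630,-50,170)))"
```

```text
house dcol 0.0 drow -3.5 score 0.811
tray dcol 0.0 drow -4.0 score 0.696
post dcol 0.0 drow 0.0 score 0.986
[472.6 -88.4 112.8] [-0.8  0.   0.3]
px per 10mm [ 0.02893258 -2.23915913]
```

carry_out:
  deltas:
    - [12,0,0,0,0,0,-1]
    - [24,0,0,0,0,0,-1]
    - [36,0,0,0,0,0,-1]
    - [48,0,0,0,0,0,-1]
    - [57,0,0,0,0,0,-1]
    - [57,0,0,0,0,0,-1]
    - [40,0,0,0,0,0,-1]
    - [20,0,0,0,0,0,-1]
    - [0,0,0,0,0,0,-1]
    - [0,0,0,0,0,0,-1]
    - [0,0,0,0,0,0,-1]

```text
clock: 12.7
ee_pos: [472.9, -88.5, 113.0]
tool_rot: [2.571, 1.569, 2.791]
contact_force: [-0.7, 0.6, -0.2]
finger_gap: -0.005
```

```bash
python3 -c "
from h import *
shift('pics/f.png')"
```

```text
house dcol -0.125 drow -5.375 score 0.772
tray dcol 1.125 drow -9.875 score 0.656
post dcol 0.0 drow 0.0 score 0.985
[472.7 -88.4 112.9] [ 0.   0.  -0.2]
```

View pics/f.png

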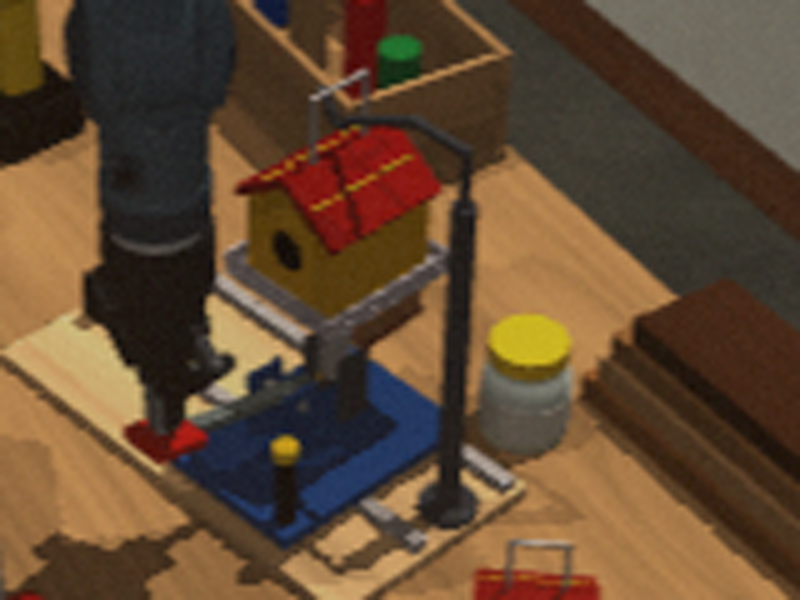

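House risen 23.5 mm (5.3 px at 2.24 px/cm), with the bar only about 5 mm above the tip. One more stroke gives about 32 mm, which is about 14 mm above the tip and 8 mm short of the jam.

carry_out:
  deltas:
    - [12,0,0,0,0,0,-1]
    - [24,0,0,0,0,0,-1]
    - [32,0,0,0,0,0,-1]
    - [40,0,0,0,0,0,-1]
    - [48,0,0,0,0,0,-1]
    - [56,0,0,0,0,0,-1]
    - [57,0,0,0,0,0,-1]
    - [40,0,0,0,0,0,-1]
    - [20,0,0,0,0,0,-1]
    - [0,0,0,0,0,0,-1]
    - [0,0,0,0,0,0,-1]
    - [-40,0,0,0,0,0,-1]
    - [-60,0,0,0,0,0,-1]
    - [-60,0,0,0,0,0,-1]

```text
clock: 14.5
ee_pos: [474.3, -88.9, 174.2]
tool_rot: [-0.461, 1.569, -0.241]
contact_force: [-0.3, -0.3, 0.3]
finger_gap: -0.002
```

Run:
```python
from h import *
shift('pics/g.png')
f,w=list(see(["side","wrist"],["push_post"]))
from scipy.spatial.transform import Rotation as R
s=env.state();M=R.from_euler("xyz",s["tool_rot"]).as_matrix();print(M.round(3))
for c,g in(("side",f),("wrist",w)):
    env.grab_frame(c)
    
post=tri([(f,env.tip_of("side","push_post")[0]["centre"]),(w,env.tip_of("wrist","push_post")[0]["centre"])]);print(post)
print(M.T@(post[0]-s["ee_pos"]))
cv2.imwrite("pics/h.png",w["color"][:,:,::-1])
```

```text
house dcol -0.125 drow -7.5 score 0.735
tray dcol 0.375 drow 0.75 score 0.631
post dcol 0.0 drow 0.0 score 0.983
[473.5 -88.7 173.1] [-0.2 -0.1 -1.1]
side push_post [([274.5, 219.2], 0.79)]
wrist push_post [([180.5, 262.9], 0.72)]
[[-0.003 -0.218  0.976]
 [ 0.001  0.976  0.218]
 [-1.     0.002 -0.003]]
(array([ 532.5173242 , -138.88580957,  109.86494064]), [array([-0.3,  0.3]), array([-0.3,  1.6])])
[ 62.52751877 -62.46948483  47.68761923]
```

View pics/g.png

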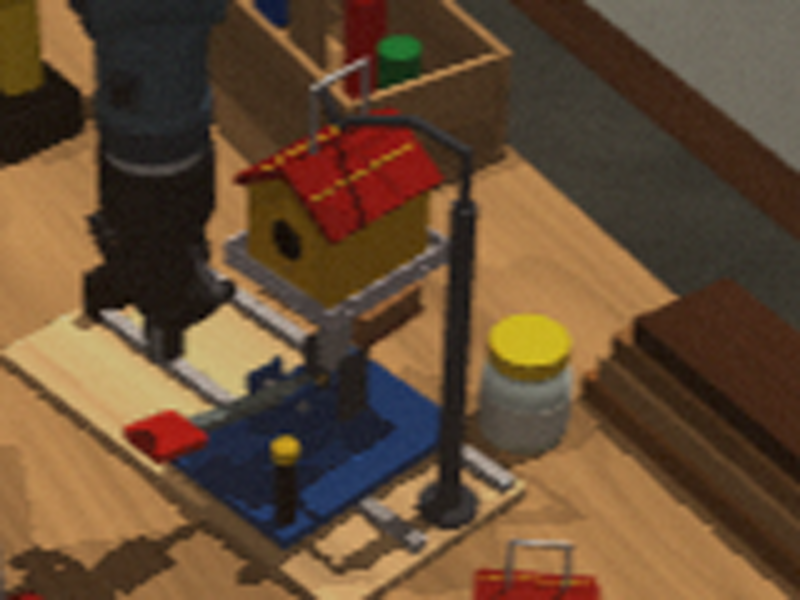

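View pics/h.png

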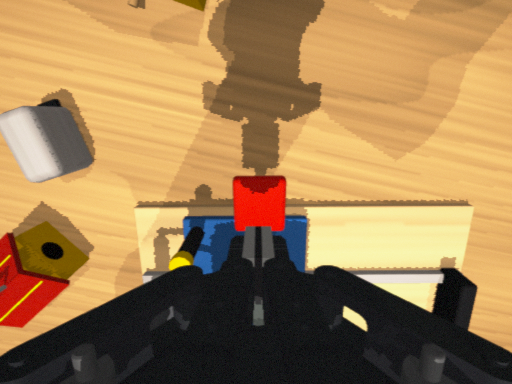

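Roof up about 33 mm (step of 9 mm), house upright in the tray and bail above the tip with a gap between ridge and hook. The wrist view shows the post at (181,263), about 50 mm ahead and 62 mm to -y. I'll go behind the post with the tool tilted back from the tray.

carry_out:
  deltas:
    - [0,-40,0,0,-5,0,-1]
    - [0,-80,15,0,-10,0,-1]
    - [0,-106,30,0,-15,0,-1]
    - [0,-106,52,0,-15,0,-1]
    - [30,-106,52,0,-15,0,-1]
    - [60,-106,52,0,-15,0,-1]
    - [85,-106,52,0,-15,0,-1]
    - [98,-106,52,0,-15,0,-1]
    - [98,-106,52,0,-15,0,-1]

```text
clock: 16.08
ee_pos: [546.7, -180.5, 75.4]
tool_rot: [0.005, 1.311, 0.225]
contact_force: [0.8, 0.2, 1.2]
finger_gap: -0.0
```

Run:
```python
from h import *
shift('pics/i.png')
w=grab("wrist")
print(env.tip_of("wrist","push_post")[:1])
cv2.imwrite("pics/j.png",w["color"][:,:,::-1])
a=cv2.imread("pics/i.png");cv2.imwrite("pics/ij.png",np.hstack([cv2.resize(a,(400,300)),cv2.resize(w["color"][:,:,::-1],(400,300))]))
```

```text
house dcol 1.0 drow -8.0 score 0.51
tray dcol 1.125 drow -12.125 score 0.632
post dcol 0.0 drow 0.0 score 0.984
[ 547.6 -180.9   76.5] [ 0.5 -0.5  0.3]
[{'centre': [353.2, 282.5], 'score': 0.62}]
```

View pics/ij.png

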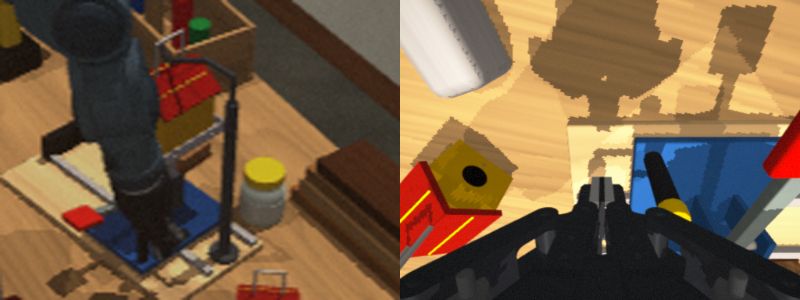

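Run:
```python
from h import *
from scipy.spatial.transform import Rotation as R
w=grab("wrist");s=env.state()
xp=np.array([np.cos(.22),np.sin(.22),0]);yp=np.array([-np.sin(.22),np.cos(.22),0])
for z in(104,108):
    p=atz(w,(353,281),z);d=p-s["ee_pos"];print(p,d@xp,d@yp)
d=np.array([538.5,-139.7,106])-s["ee_pos"];print(d@xp,d@yp)
print(R.from_euler("xyz",s["tool_rot"]).as_matrix().round(3))
```

```text
[ 539.53831417 -138.86590887  104.        ] 0.5157297900236417 43.485087936863664
[ 535.62045956 -141.66214226  108.        ] -3.9179154931180955 41.61124283585827
-0.6795817519252059 42.8976914383725
[[ 0.255 -0.218  0.942]
 [ 0.055  0.976  0.211]
 [-0.965 -0.002  0.261]]
```

The side view shows the fingers behind the post, and the wrist view shows the post 42 mm ahead along +y' and centred. Now a gentle push.

carry_out:
  deltas:
    - [0,10,0,0,0,0,-1]
    - [0,15,0,0,0,0,-1]
    - [0,18,0,0,0,0,-1]
    - [0,21,0,0,0,0,-1]
    - [0,24,0,0,0,0,-1]
    - [0,27,0,0,0,0,-1]
    - [0,31,0,0,0,0,-1]
    - [0,35,0,0,0,0,-1]
    - [0,40,0,0,0,0,-1]
    - [0,46,0,0,0,0,-1]
    - [0,52,0,0,0,0,-1]
    - [0,58,0,0,0,0,-1]
    - [0,64,0,0,0,0,-1]
    - [0,70,0,0,0,0,-1]
    - [0,76,0,0,0,0,-1]
    - [0,82,0,0,0,0,-1]
    - [0,88,0,0,0,0,-1]
    - [0,94,0,0,0,0,-1]
    - [0,98,0,0,0,0,-1]
    - [0,100,0,0,0,0,-1]

```text
clock: 18.77
ee_pos: [525.4, -82.9, 76.3]
tool_rot: [0.0, 1.309, 0.221]
contact_force: [-2.7, -5.0, 2.7]
finger_gap: 0.003
```

Run:
```python
from h import *
f=grab("side");w=grab("wrist");print(env.state()["contact_force"])
cv2.imwrite("pics/k.png",np.hstack([cv2.resize(f["color"][130:250,200:360,::-1],(400,300)),cv2.resize(w["color"][:,:,::-1],(400,300))]))
```

```text
[-1.1252929  -3.06829425  0.99531258]
```

View pics/k.png

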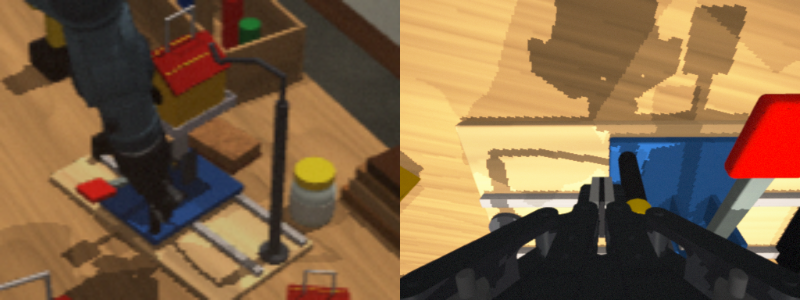

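The trolley is about halfway out, the bail has cleared the hook, and the house is upright in the tray. Continuing to the stop.

carry_out:
  deltas:
    - [0,3,0,0,0,0,-1]
    - [0,7,0,0,0,0,-1]
    - [0,12,0,0,0,0,-1]
    - [0,18,0,0,0,0,-1]
    - [0,24,0,0,0,0,-1]
    - [0,30,0,0,0,0,-1]
    - [0,36,0,0,0,0,-1]
    - [0,42,0,0,0,0,-1]
    - [0,48,0,0,0,0,-1]
    - [0,54,0,0,0,0,-1]
    - [0,59,0,0,0,0,-1]
    - [0,63,0,0,0,0,-1]
    - [0,66,0,0,0,0,-1]
    - [0,69,0,0,0,0,-1]
    - [0,72,0,0,0,0,-1]
    - [0,75,0,0,0,0,-1]
    - [0,77,0,0,0,0,-1]
    - [0,77,0,0,0,0,-1]

```text
clock: 21.12
ee_pos: [508.5, -7.7, 76.1]
tool_rot: [0.003, 1.309, 0.223]
contact_force: [-0.9, -2.8, 2.0]
finger_gap: 0.0
```

carry_out:
  deltas:
    - [0,2,0,0,0,0,-1]
    - [0,4,0,0,0,0,-1]
    - [0,6,0,0,0,0,-1]
    - [0,6,0,0,0,0,-1]

```text
clock: 21.62
ee_pos: [507.6, -3.9, 76.2]
tool_rot: [-0.015, 1.31, 0.204]
contact_force: [-1.5, -9.2, -0.0]
finger_gap: -0.002
```

carry_out:
  deltas:
    - [0,2,0,0,0,0,-1]
    - [0,4,0,0,0,0,-1]
    - [0,4,0,0,0,0,-1]

```text
clock: 22.0
ee_pos: [507.5, -3.8, 76.4]
tool_rot: [-0.046, 1.311, 0.169]
contact_force: [0.1, -19.7, -2.9]
finger_gap: 0.001
```

Run:
```python
from h import *
f=grab("side");w=grab("wrist");s=env.state();print(s["contact_force"],s["ee_pos"])
print(env.tip_of("wrist","push_post")[:1])
cv2.imwrite("pics/l.png",np.hstack([cv2.resize(f["color"][130:250,200:360,::-1],(400,300)),cv2.resize(w["color"][:,:,::-1],(400,300))]))
```

```text
[  0.15006342 -19.58399596  -1.78210839] [507.53729963  -3.79970249  76.36398279]
[{'centre': [305.4, 281.5], 'score': 0.77}]
```

View pics/l.png

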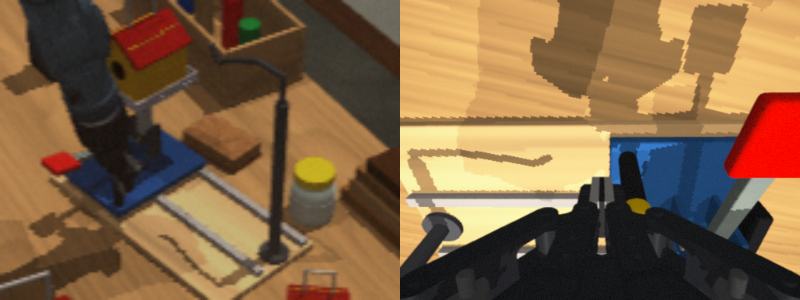

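The trolley is hard against the stop: 20 N with no further motion. The house is upright and well clear of the hook. Backing off and handing in.

carry_out:
  deltas:
    - [0,-6,0,0,0,0,-1]
    - [0,-15,0,0,0,0,-1]
    - [0,-30,0,0,0,0,-1]
    - [0,-30,0,0,0,0,-1]
    - [0,-30,0,0,0,0,-1]
    - [0,-30,0,0,0,0,-1]

```text
clock: 22.9
ee_pos: [513.0, -27.3, 76.2]
tool_rot: [0.001, 1.309, 0.222]
contact_force: [0.5, 0.7, 0.9]
finger_gap: -0.001
```

Run:
```python
from h import *
w=grab("wrist");s=env.state();p=atz(w,env.tip_of("wrist","push_post")[0]["centre"],106);print(p,(p-[538.5,-139.7,106])@[-.218,.976,0],s["contact_force"],s["clock"])
print(env.sign_off())
```

```text
[502.70535451  16.77209308 106.        ] 160.51999556755763 [ 0.65470421  1.15565666 -0.71703601] 22.95
the job is handed in; nothing more can be done
None
```

I pumped the lever in six full strokes, pushed the trolley out to its end stop and handed the job in at about 23 s.

- **Lift:** The side camera showed the bird house raised about 32–33 mm. By the given sizes that puts the bail about 14 mm above the hook's tip and leaves about 7 mm before the roof jams. The house looked upright, with no contact with the hook visible.
- **Trolley:** I pushed it by the post with shut fingers, tilted away from the tray. At the stop it took 20 N without moving further.
- **Last check:** After I backed off, the wrist camera put the post 160.5 mm from its start, against a full travel of 160 mm. Contact force was near zero. The last side picture, taken just before backing off, showed the house upright in the tray and well clear of the hook.

**Disagreements:**
- The networks' first post position was about 5 px off in the top view; I corrected it by hand from the pictures.
- The tray's own image match was unreliable after the third stroke, so I judged the height from the house match alone.
- I did not measure the bystanders at the end; in the pictures the arm came near none of them.

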